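# Spring pull test: scan in, pull to the marker, hold

## Robot

A 7-joint arm with a two-finger parallel gripper is mounted at the origin on a cart in front of the work surface, level with it; the furniture and walls round the work are solid. World frame = base frame: x ahead of the robot, y to its left, z up, the work surface at z = 0. Lengths are in m, angles in rad, forces in N, time in s.
With the tool pointing down it reaches from about 0.375 to 0.925 m from the base axis. Payload 3.1 kg.
Tool frame: the origin (TCP) lies midway between the tips of the shut fingers; the grasp point (between the pads) lies 19 mm behind it; z points along the fingers, y is the line along which they close (so a half turn about z gives the same grasp; the last joint's range is limited). The gripper opens to 85 mm and grips with 20 to 120 N. Pads are 22 mm wide; open, the fingers measure 114 mm over their backs; the gripper's body (76 mm by 85 mm) begins 54 mm behind the grasp point. The pads swing forward as they close: fully open they stand 13 mm farther back than shut.
Start: joints at [-1.249, 0.383, 0.044, 1.598, -0.018, 1.161, -0.05], TCP at [0.265, 0.594, 0.231] pointing down, gripper open.
Joint ranges: [-2.61, 2.61], [-0.41, 2.15], [-1.48, 1.57], [0, 2.5], [-1.57, 4.71], [0.05, 1.97], [-2.85, 2.85]. Speed limits (rad/s): [2.79, 2.79, 3.14, 3.14, 3.14, 3.14, 3.14].

## Interface

Orientations are given as [roll, pitch, yaw] about the fixed x, y, z axes, in that order (R = Rz(yaw) Ry(pitch) Rx(roll)).
In Python, from station import goto, move_linear, goto_joints, release, close, wait, solve_ik, get_image, camera_params, MotionError, close_job, outline_of, pinpoint, current_clock, current_q, current_joint_vel, current_tau, current_ee_pos, current_eef_rot, current_force, current_torque, current_width, current_finger_force gives the robot as it stands. Calls block until the motion is done:
- goto(position, orientation): joint-space move of the TCP to a pose.
- move_linear(position, velocity=0.15, frame=None, contact_N=None): straight line of the TCP; frame=None keeps the orientation; velocity is the mean speed in m/s. With contact_N (N) it stops when the force on the tool has changed by that much, and returns True; else False.
- goto_joints(angles): joint-space move.
- release() and close(newtons=None): open the fingers fully, or close them until they stop; newtons is the grip in N (None keeps the last).
- wait(seconds).
- solve_ik(position, orientation): joint angles nearest the present ones, or None.
- get_image(name): name is "side" or "top"; returns the picture (420x560x3 uint8, red, green, blue); there is no depth.
- camera_params(name): a dict with "mtx" (3x3 intrinsics, pixels), "position" and "orientation" of the camera in the world. Camera axes: x right, y up, looking along -z (the intrinsics and any distortion apply to the point x, -y, -z); pixel columns grow to the right and rows downward; lengths in m; the calibration is good to about 2 mm. A picture is of the moment at which its call begins. camera_params takes no time and is no camera call.
A pose or a line that the arm cannot do raises MotionError and nothing moves.
- close_job(): hands the job in; it is judged then, once.
Trained networks look in the newest picture that a camera, given by its name, has taken for a name from the list of things; names that differ only in an ending like _2 or _b are one class to them, and where a whole thing is asked for, a point or a joint stands for the part that bears it (a point fixed in the world has none). Each returns a list of dicts, best first, with "score" (0 to 1); they miss things now and then, are a little off and sometimes report something else, mostly with a low value. They report only what shows in the picture. A call takes as long as a camera call.
- outline_of(camera, query): "region" (420x560 bool, what is visible of it).
- pinpoint(camera, query): "centre" ([x, y, z] in m, in world coordinates, good to about 4 mm: a listed point, or the origin of a listed thing).
Readings, each from a call of its own:
- current_clock(): time.
- current_q(): joint angles.
- current_joint_vel(): joint speeds.
- current_tau(): joint torques, N m.
- current_ee_pos(): TCP position.
- current_eef_rot(): TCP orientation.
- current_force(): force on the tool from outside, world axes, zero at the start.
- current_torque(): the same for the moment, N m.
- current_width(): opening from 0.0 (shut) to 1.0 (fully open).
- current_finger_force(): force on a finger pad.
Only numpy, scipy, OpenCV 4.12 (cv2) and the standard library are available. Lean on these libraries where they do the work, as an engineer would, in place of code of your own. Each camera call takes 0.05 s, during which the arm holds its last target. There are 200 camera calls.

## Task

Book in the spring tester and start its pull test: pick up the pocket scanner, hold it off the bench with its nose pointed squarely at the middle of the barcode label from roughly 5 to 12 cm, keep it still there for two seconds, and lay it back flat on its rubber mat the same way up. Then take the upright handle of the tester's sprung slide and pull it out until the slide's pointer is level with the fin of the brass marker on the scale, never going more than 1 cm past it, and finish still holding it there against the spring. Leave the solder spool, tape roll and stubby screwdriver where they are.

Things in the scene. Friction and masses are not known exactly. Their poses are not given: they have to be found in the camera images.
- scanner: Loose pocket barcode scanner, about 130 g: a grey bar with a slightly wider black nose, 126 x 30 x 32 mm (nose 20 mm long and 38 mm wide). Origin: centre of its underside. x runs along it to the nose (the black nose end is +x 43 to 63 mm, the grey grip -60 to +43 mm), z up. Lies on the mat at the start, right way up.
- nose (a point): Centre of the scanner's window on its nose face, 63 mm ahead of the scanner's origin and 16 mm above its underside; its axes are the scanner's. The beam runs along +x from here.
- mat: Black rubber mat fixed on the bench, 190 x 100 x 4 mm, origin under its centre, x along its length. The scanner's place.
- label_plate: Aluminium plate 4 x 64 x 52 mm (width y, height z) standing upright on a thin post at the left rear corner of the tester, with the barcode label on the side that looks to its own -x (half towards the robot, half to the left). Origin: plate centre, 80 mm above the bench.
- label (a point): Middle of the barcode label, 80 mm above the bench; axes as label_plate, so the label looks along -x of this frame and a scanner aimed squarely has its x along this x.
- tester: Fixed spring tester: aluminium base 130 x 340 x 10 mm (x, y, z), origin under its centre. Grey spring block 60 x 70 mm at y = +60 to +130 mm, top z = 52 mm; two rails run from it to an end block at y = -150 mm (top z = 30 mm). Scale bar with 10 mm divisions along its front side, at x = -48 mm, top z = 22 mm. The slide comes out of the block to the tester's -y.
- slide (a joint): Pull of the sprung slide in m: 0 = drawn in (start, rest), grows as the slide is pulled to the tester's -y, end stop at 0.085. The spring draws it back: about 3.6 N at 0 and 1.2 N more per 10 mm (about 11.5 N at 65 mm). Let go, it returns.
- carriage: Moving carriage: dark steel block 62 x 36 mm (x, y), top 38 mm above the bench, and on its middle an upright black handle 30 mm (x) by 14 mm (y, the pull direction), from 38 to 92 mm above the bench. Origin: bench height under the handle; axes as the tester. At rest 88 mm lie between handle and the bushing of the spring block; nothing near it is higher than 52 mm.
- handle (a point): Point on the handle's axis 75 mm above the bench (17 mm below its top), a good height to grip.
- pointer (a point): Tip of the thin steel pointer that sticks out of the carriage's front (-x) side over the scale bar, 57 mm from the handle's middle, 26 mm above the bench.
- marker: Small brass clamp with a thin upright fin (3 mm), fixed on the front of the scale bar, 16 mm wide along the scale, top 46 mm above the bench. Its place along the scale differs from time to time: 25 to 70 mm of pull. Origin: middle of the clamp, 12 mm above the bench; axes as the tester.
- mark (a point): The marker's fin, 26 mm above the bench. The slide is at the mark when the pointer's y in this frame (tester's y) is 0; +y is not yet far enough, -y is past it. 
- spool: Bystander: solder wire spool, 47 mm across, 53 mm tall, origin under its centre, standing on the bench right of the tester.
- tape: Bystander: roll of tape lying flat, blue, 62 mm across, 19 mm high, origin under its centre, behind the mat.
- stubby: Bystander: stubby screwdriver lying on the bench right of the tester, 99 mm long (its own y), 34 mm thick, origin under its centre.

How it is judged:
By the outcome, as a careful person would: the job done as asked, in the order asked, and still so for the second after the job is handed in, while the arm keeps its last pose, push and grip.
It also fails if it takes over 58 s, if anything falls off the work surface, if the arm or the gripper's body presses on something with over 40 N, if the wrist force passes 120 N, or if a joint passes its speed limit or range.

## Working session

There is one attempt and no reset: what is moved stays moved. The work goes in short steps, each a Python script; the robot and the scene stay as the last script left them, time stands still between calls to the robot, and variables do not carry over. Pictures are saved under pics/ and viewed, at most 10 in all, crops included, and the job is handed in when it is done.

```bash
mkdir -p pics; ls; python3 - <<'E'
from station import *
import cv2, numpy as np
for c in("side","top"):
    im=get_image(c); cv2.imwrite(f"pics/{c}0.png",im[:,:,::-1])
    p=camera_params(c); print(c,np.round(p["position"],3),np.round(p["orientation"],3),p["mtx"][0][0],p.keys())
    for n in "scanner nose mat label_plate label tester carriage handle pointer marker mark spool tape stubby".split():
        r=pinpoint(c,n)
        print(c,n,[(np.round(d["centre"],3).tolist(),round(d["score"],2)) for d in r[:2]])
print(current_clock(),current_eef_rot(),current_ee_pos())
E
```

```text
pics
station.py
side [-0.09  -0.823  0.637] [ 1.067 -0.026 -0.624] 429.58228774608034 dict_keys(['mtx', 'position', 'orientation'])
side scanner [([0.412, 0.287, 0.004], 0.72)]
side nose [([0.585, 0.042, 0.08], 0.27)]
side mat [([0.405, 0.286, 0.001], 0.79), ([0.589, 0.037, 0.082], 0.54)]
side label_plate [([0.59, 0.036, 0.083], 0.65)]
side label [([0.584, 0.043, 0.078], 0.4)]
side tester [([0.512, -0.099, -0.0], 0.83), ([0.463, -0.129, 0.025], 0.38)]
side carriage [([0.512, -0.141, -0.004], 0.64), ([0.404, 0.281, -0.001], 0.22)]
side handle [([0.516, -0.14, 0.075], 0.82), ([0.513, -0.102, 0.0], 0.21)]
side pointer [([0.461, -0.13, 0.028], 0.57)]
side marker []
side mark [([0.436, -0.188, 0.026], 0.47)]
side spool [([0.395, -0.343, 0.004], 0.84)]
side tape [([0.6, 0.28, -0.001], 0.76)]
side stubby [([0.53, -0.346, 0.001], 0.54)]
top [ 3.390e-01 -1.000e-03  1.425e+00] [ 0.117  0.016 -1.598] 541.4844421645839 dict_keys(['mtx', 'position', 'orientation'])
top scanner [([0.411, 0.286, 0.006], 0.82)]
top nose [([0.46, 0.243, 0.022], 0.56), ([0.511, -0.102, 0.003], 0.23)]
top mat [([0.406, 0.283, 0.001], 0.91)]
top label_plate [([0.588, 0.042, 0.082], 0.43)]
top label [([0.518, -0.138, 0.076], 0.63), ([0.585, 0.04, 0.081], 0.54)]
top tester [([0.511, -0.104, 0.002], 0.84)]
top carriage [([0.514, -0.14, -0.001], 0.61)]
top handle [([0.516, -0.14, 0.077], 0.63)]
top pointer [([0.455, -0.128, 0.024], 0.97)]
top marker [([0.443, -0.186, 0.012], 0.39), ([0.456, -0.129, 0.026], 0.31)]
top mark [([0.411, 0.287, 0.006], 0.5), ([0.439, -0.185, 0.028], 0.38)]
top spool [([0.396, -0.342, -0.003], 0.52)]
top tape [([0.597, 0.279, 0.001], 0.63)]
top stubby [([0.526, -0.346, -0.001], 0.73)]
1.5 [ 3.14158471e+00 -2.15509753e-05  2.72186660e+00] [0.26491052 0.59358393 0.23127015]
```

View pics/top0.png

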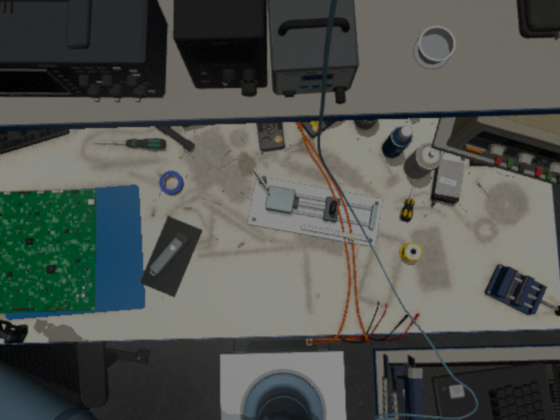

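View pics/side0.png

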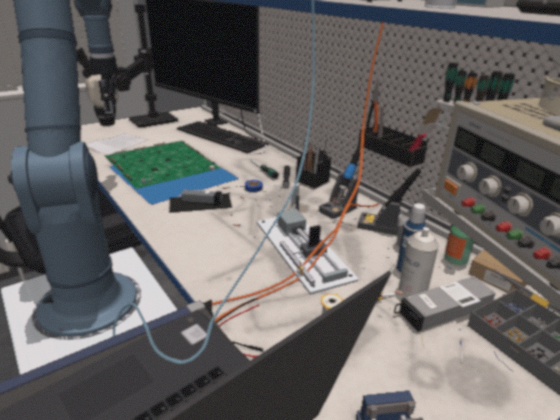

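```bash
cat > h.py <<'E'
from station import *
import cv2, numpy as np
from scipy.spatial.transform import Rotation as Ro
def cam(c):
    p=camera_params(c); return np.array(p["mtx"]),np.array(p["position"]),Ro.from_euler("xyz",p["orientation"]).as_matrix()
def px2w(c,uv,z):
    K,t,R=cam(c); uv=np.atleast_2d(np.float64(uv))
    d=np.c_[uv,np.ones(len(uv))]@np.linalg.inv(K).T*[1,-1,-1]@R.T
    return t+d*((z-t[2])/d[:,2])[:,None]
def w2px(c,P):
    K,t,R=cam(c); q=(np.atleast_2d(P)-t)@R*[1,-1,-1]@K.T; return q[:,:2]/q[:,2:]
def rect(c,name,z):
    r=outline_of(c,name)
    if not r: return None
    m=r[0]["region"].astype(np.uint8); cs,_=cv2.findContours(m,cv2.RETR_EXTERNAL,cv2.CHAIN_APPROX_NONE)
    k=max(cs,key=cv2.contourArea)[:,0]
    w=px2w(c,k,z)[:,:2].astype(np.float32)*1000
    (cx,cy),(a,b),_=rr=cv2.minAreaRect(w); q=cv2.boxPoints(rr); e=[q[1]-q[0],q[2]-q[1]]; e=max(e,key=np.linalg.norm)
    return r[0]["score"],[round(cx),round(cy)],[round(a),round(b)],round((np.degrees(np.arctan2(e[1],e[0]))+90)%180-90,1)
E
python3 - <<'E'
from h import *
im=get_image("top")
for n,z in [("scanner",.034),("nose",.034),("mat",.004),("tester",.01),("label_plate",.106),("carriage",.038),("marker",.03)]: print(n,rect("top",n,z))
cr=lambda x,y,w,h,s:cv2.resize(im[y:y+h,x:x+w,::-1],None,fx=s,fy=s,interpolation=cv2.INTER_CUBIC)
cv2.imwrite("pics/c1.png",cr(242,162,150,90,5.3)); cv2.imwrite("pics/c2.png",cr(135,210,75,90,6))
E
```

```text
scanner (0.96, [413, 286], [43, 131], np.float32(-44.9))
nose (0.84, [412, 286], [39, 126], np.float32(-43.9))
mat (0.82, [407, 284], [100, 190], np.float32(-23.3))
tester (0.83, [522, -95], [353, 147], np.float32(77.6))
label_plate (0.55, [580, 37], [42, 5], np.float32(31.8))
carriage (0.69, [523, -119], [106, 77], np.float32(46.2))
marker None
```

View pics/c1.png

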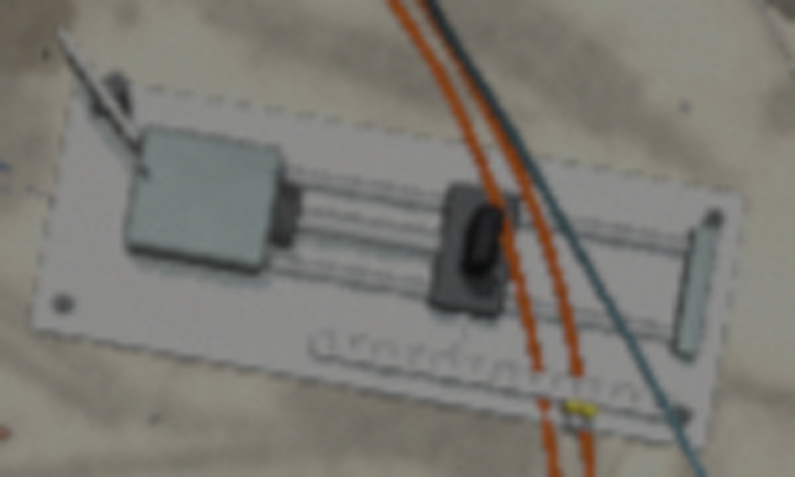

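View pics/c2.png

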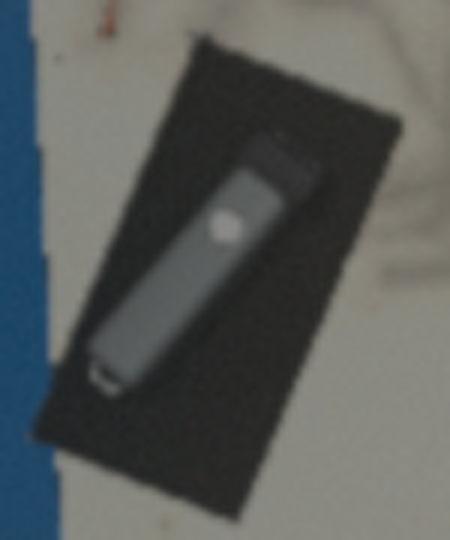

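```bash
python3 - <<'E'
from h import *
o=lambda p:np.array(p)/5.3+[242,162]-.4
A=px2w("top",o([(62,35),(143,175)]),.106); d=A[1]-A[0]; print("plate",A.round(4).tolist(),np.linalg.norm(d),np.degrees(np.arctan2(d[1],d[0]))+90)
B=px2w("top",o([(78,88),(742,195),(703,445),(33,328)]),.01); c=B.mean(0)
for i in range(4):
    e=B[(i+1)%4]-B[i]; print(np.linalg.norm(e).round(3),np.degrees(np.arctan2(e[1],e[0])).round(1))
print("tester",c, "brass top",px2w("top",o([(580,408)]),.03))
print(w2px("top",[[.587,.04,.08],[.516,-.14,.075],[.457,-.129,.026]]))
ps={}
for i in range(3):
    for c in("side","top"):
        get_image(c)
        for n in("pointer","mark","marker","handle","tester","label","scanner","label_plate"):
            for r in pinpoint(c,n)[:2]: ps.setdefault((n,c),[]).append(r["centre"].round(4).tolist() if hasattr(r["centre"],"round") else np.round(r["centre"],4).tolist())
for k,v in ps.items(): print(k,v)
E
```

```text
plate [[0.6127, 0.0562, 0.106], [0.5454, 0.0201, 0.106]] 0.07642184486707686 -61.7993226865365
0.335 -101.0
0.126 168.4
0.335 78.4
0.123 -11.9
tester [ 0.51250975 -0.09864423  0.01      ] brass top [[ 0.43646182 -0.18794047  0.03      ]]
[[260.45383045 180.12409191]
 [332.85647347 206.20627129]
 [327.67683265 231.42362834]]
('pointer', 'side') [[0.4597, -0.1324, 0.0257], [0.4628, -0.1292, 0.0244], [0.4618, -0.1308, 0.0251]]
('mark', 'side') [[0.5123, -0.1418, 0.0762], [0.4378, -0.1865, 0.026], [0.4376, -0.1876, 0.0267], [0.4341, -0.1868, 0.0254]]
('marker', 'side') [[0.4385, -0.191, 0.0136], [0.4442, -0.1895, 0.0138], [0.4438, -0.1903, 0.0157]]
('handle', 'side') [[0.5161, -0.1437, 0.0751], [0.6027, 0.2781, -0.0018], [0.5146, -0.1396, 0.0748], [0.5119, -0.1402, 0.0729], [0.5836, 0.0441, 0.0821]]
('tester', 'side') [[0.4579, 0.2414, 0.0164], [0.5125, -0.1018, 0.0011], [0.5114, -0.0982, 0.0008]]
('label', 'side') [[0.5873, 0.0425, 0.0802], [0.4046, 0.2819, 0.0021], [0.5876, 0.0412, 0.0827], [0.5825, 0.0424, 0.0805]]
('scanner', 'side') [[0.4118, 0.2889, 0.0038], [0.4119, 0.2864, 0.005]
[... 506 characters left out ...]
.4431, -0.1873, 0.0108], [0.4431, -0.1869, 0.0106], [0.5955, 0.2788, 0.0014]]
('handle', 'top') [[0.5152, -0.1353, 0.0763], [0.5247, -0.3478, -0.001], [0.5151, -0.1381, 0.0762], [0.4563, -0.1289, 0.0247], [0.5146, -0.1405, 0.0751]]
('tester', 'top') [[0.5138, -0.1012, 0.0021], [0.5158, -0.0996, 0.0036], [0.5139, -0.103, 0.003]]
('label', 'top') [[0.586, 0.041, 0.0796], [0.4451, -0.1868, 0.0109], [0.5866, 0.0424, 0.0787], [0.5856, 0.0406, 0.0805]]
('scanner', 'top') [[0.4101, 0.2869, 0.0031], [0.4613, 0.2478, 0.0187], [0.4104, 0.286, 0.0012], [0.4111, 0.2871, 0.0038]]
('label_plate', 'top') [[0.5887, 0.0409, 0.0803], [0.5904, 0.0408, 0.0822], [0.395, -0.3394, -0.0024], [0.5896, 0.0413, 0.08]]
```

```bash
python3 - <<'E'
from h import *
im=get_image("top"); s=10; P=[]
for yaw in (None,-45,-56.3,-62):
    c=cv2.resize(im[160:204,245:285,::-1],None,fx=s,fy=s,interpolation=cv2.INTER_CUBIC); c=cv2.convertScaleAbs(c,alpha=1.6)[:300]
    if yaw:
        R=Ro.from_euler("z",yaw,degrees=True).as_matrix(); C=np.array([.588,.0405,.08])
        for z in(-.026,.026):
            q=np.array([C+R@[x,y,z] for x,y in((-.002,-.032),(-.002,.032),(.002,.032),(.002,-.032))])
            u=(w2px("top",q)-[245,160]+.5)*s
            cv2.polylines(c,[u.astype(int)],True,(0,255,0) if z>0 else (0,0,255),1)
    P.append(c)
cv2.imwrite("pics/pl.png",np.vstack([np.hstack(P[:2]),np.hstack(P[2:])]))
E
```

```text
(no output)
```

View pics/pl.png

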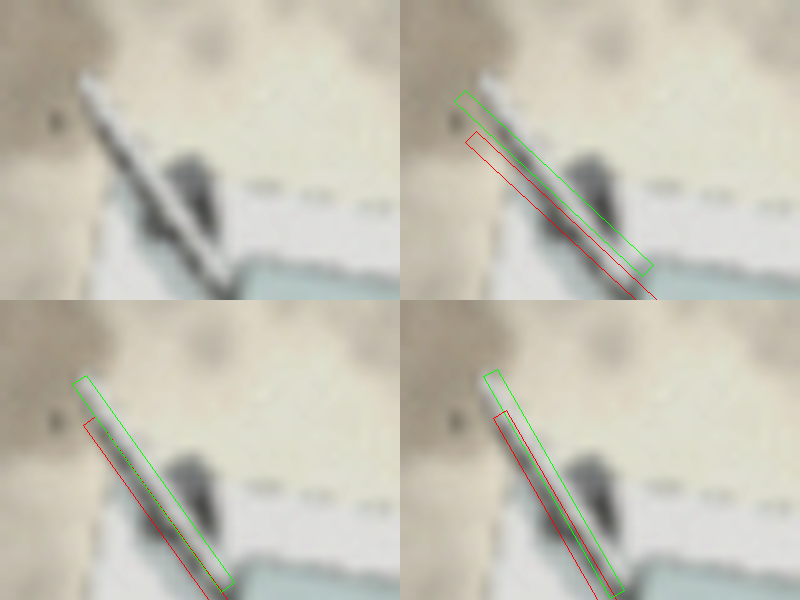

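```bash
python3 - <<'E'
from h import *
r=np.radians
print(current_clock())
def O(y): return [np.pi,0,r(y)]
S=[.411,.287]
L=np.array([.5865,.0417]);x=np.array([np.cos(r(-56.3)),np.sin(r(-56.3))]);T=L-.143*x;print(T)
for p,y in(([*S,.13],136),([*T,.069],123.7),([.515,-.14,.056],168.7),([.515,-.14,.056],-11.3)):
    q=solve_ik(p,O(y)); print(None if q is None else np.round(q,2))
goto([*S,.12],O(136)); 
print(move_linear([*S,.0095],velocity=.1,contact_N=12),current_ee_pos())
close(45); print(current_width(),current_finger_force(),current_clock(),current_force())
move_linear([*S,.13],velocity=.12); print(current_width(),current_force(),current_clock())
im=get_image("top"); cv2.imwrite("pics/lift.png",cv2.resize(im[200:310,120:260,::-1],None,fx=5,fy=5))
E
```

```text
4.65
[0.50715725 0.16066944]
[-0.92  0.23  0.25  2.05 -0.07  0.87  0.18]
[-0.73  0.4   0.41  2.02 -0.22  0.77  0.39]
[-0.42  0.5   0.73  2.03 -0.47  0.78  1.96]
[-0.67  0.69  1.09  2.04 -0.8   0.91 -0.91]
False [0.41158493 0.28745092 0.01011059]
0.3448226476952942 46.73955738544464 7.8 [0.55063755 0.29040232 3.3633991 ]
0.3429693663527175 [-0.7731552  -0.8882375  -2.00804285] 8.9583
```

View pics/lift.png

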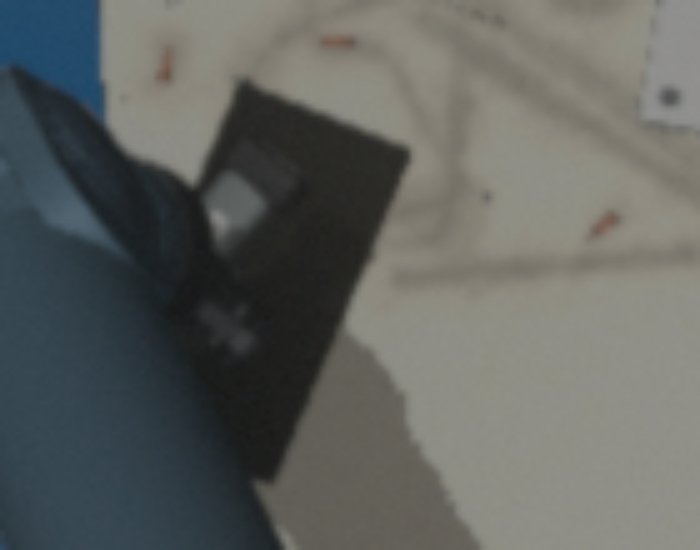

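```bash
python3 - <<'E'
from h import *
r=np.radians
goto([.5072,.1607,.0695],[np.pi,0,r(123.7)])
print(current_ee_pos(),current_eef_rot(),current_clock())
for c in("side","top"):
    im=get_image(c); 
    for n in("nose","scanner"): print(c,n,[(np.round(d["centre"],4).tolist(),round(d["score"],2)) for d in pinpoint(c,n)[:3]])
    u=w2px(c,[[.54,.1,.08]])[0].astype(int); a=im[max(0,u[1]-50):u[1]+50,u[0]-65:u[0]+65]
    cv2.imwrite(f"pics/s_{c}.png",cv2.convertScaleAbs(cv2.resize(a[:,:,::-1],None,fx=5,fy=5,interpolation=cv2.INTER_CUBIC),alpha=1.5)); print(u)
E
```

```text
[0.5069602  0.16011201 0.06869471] [-3.14010661e+00 -3.14502189e-04  2.15764216e+00] 9.725
side nose [([0.5471, 0.1045, 0.0795], 0.77)]
side scanner [([0.5074, 0.162, 0.0624], 0.64)]
[268 190]
top nose [([0.5449, 0.1122, 0.0805], 0.55)]
top scanner [([0.5066, 0.1629, 0.0617], 0.56), ([0.4451, -0.1843, 0.01], 0.36)]
[237 199]
```

View pics/s_side.png

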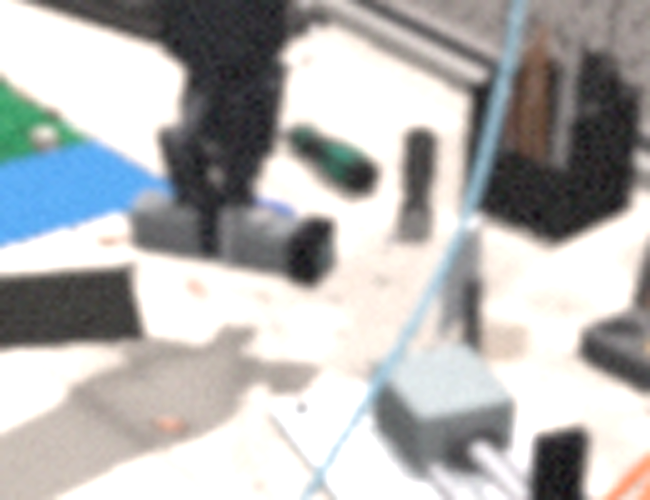

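View pics/s_top.png

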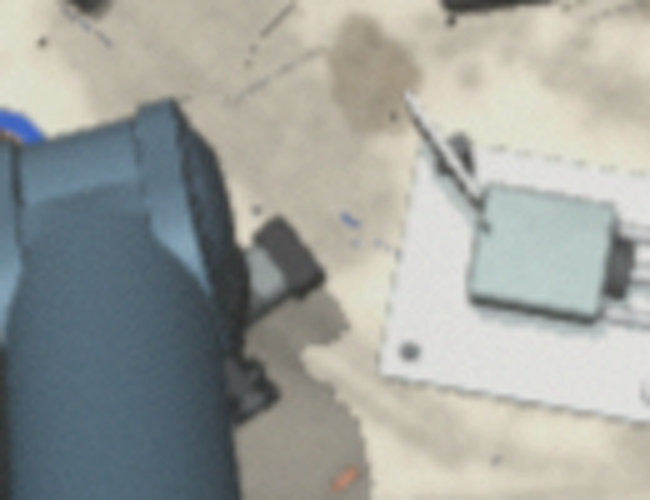

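```bash
python3 - <<'E'
from h import *
r=np.radians
wait(2.8); print(current_ee_pos())
move_linear([.5072,.1607,.12],velocity=.12)
goto([.411,.287,.08],[np.pi,0,r(136)]); wait(.2)
print(move_linear([.411,.287,.0098],velocity=.06,contact_N=6),current_ee_pos(),current_clock())
release(); wait(.2)
move_linear([.411,.287,.14],velocity=.15); print(current_width(),current_clock())
goto([.515,-.14,.17],[np.pi,0,r(168.7)]); print(current_ee_pos(),current_clock())
im=get_image("top"); print(rect("top","scanner",.036),[np.round(d["centre"],3).tolist() for d in pinpoint("top","scanner")])
get_image("side"); print([np.round(d["centre"],3).tolist() for n in("scanner","nose","handle") for d in pinpoint("side",n)])
cv2.imwrite("pics/back.png",cv2.resize(im[160:310,130:400,::-1],None,fx=2.9,fy=2.9,interpolation=cv2.INTER_CUBIC))
E
```

```text
[0.50719198 0.16069424 0.06949606]
True [0.4105217  0.28664049 0.00992342] 15.4167
0.9970041580789638 17.225
[ 0.51509964 -0.13850795  0.16949947] 18.8417
(0.77, [412, 286], [41, 126], np.float32(-43.7)) [[0.41, 0.286, 0.005]]
[[0.411, 0.288, 0.005], [0.464, -0.131, 0.027], [0.458, 0.241, 0.02], [0.514, -0.141, 0.077]]
```

View pics/back.png

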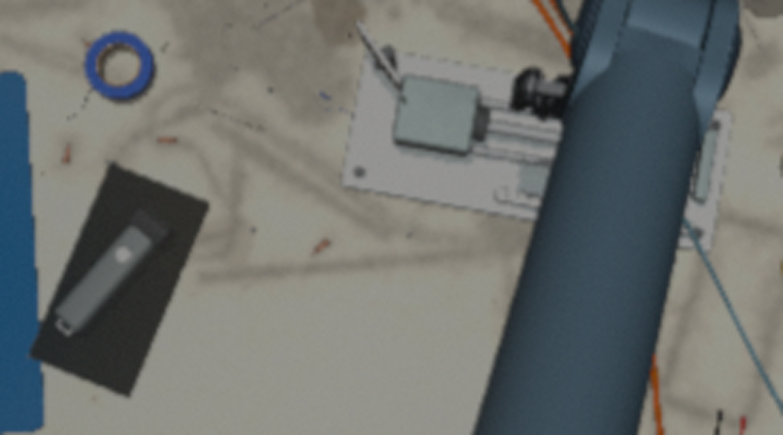

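```bash
python3 - <<'E'
from h import *
H=np.array([.5148,-.140]); d=np.array([-.196,-.981])
print(move_linear([*H,.056],velocity=.1,contact_N=15),current_ee_pos())
close(70); p0=current_ee_pos(); print(current_width(),p0,current_force(),current_clock())
np.save("p0.npy",p0)
print(move_linear([*(H+d*.048),.056],velocity=.05)); wait(.3)
p=current_ee_pos(); print(p,(p-p0)[:2]@d,current_width(),current_force(),current_clock())
for c in("side","top"):
    im=get_image(c)
    if c=="side":
        u=w2px(c,[[.45,-.18,.03]])[0].astype(int); print(u)
        cv2.imwrite("pics/pull.png",cv2.convertScaleAbs(cv2.resize(im[u[1]-30:u[1]+30,u[0]-40:u[0]+40,::-1],None,fx=10,fy=10,interpolation=cv2.INTER_CUBIC),alpha=1.3))
    for n in("pointer","mark","handle"): print(c,n,[(np.round(e["centre"],4).tolist(),round(e["score"],2)) for e in pinpoint(c,n)[:3]])
E
```

```text
False [ 0.51553992 -0.14021918  0.05670375]
0.1554339681176143 [ 0.51473175 -0.14063349  0.05627287] [-0.95656899 -1.11638833  3.64315447] 21.1333
False
[ 0.50600522 -0.18189156  0.05624381] 0.04218456985989436 0.15728113128621146 [-2.81661508  8.47426434  7.88997249] 22.5417
[302 262]
side pointer [([0.4527, -0.1715, 0.0263], 0.9), ([0.4416, -0.1886, 0.015], 0.28)]
side mark []
side handle [([0.5058, -0.1798, 0.0742], 0.85), ([0.5082, -0.1787, -0.0026], 0.38)]
top pointer []
top mark []
top handle [([0.3962, -0.3422, -0.0016], 0.56)]
```

View pics/pull.png

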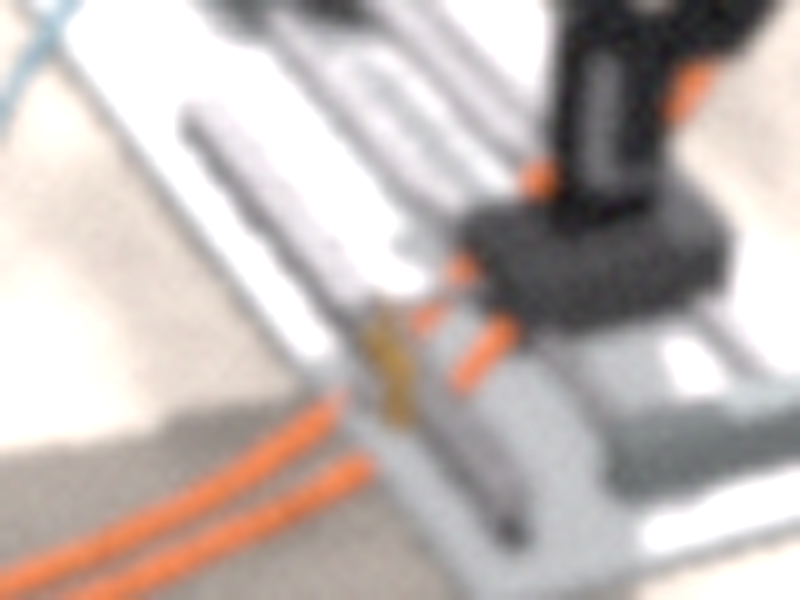

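```bash
python3 - <<'E'
from h import *
H=np.array([.5148,-.140]); d=np.array([-.196,-.981]); p0=np.load("p0.npy"); cmd=.048
tr=lambda:(current_ee_pos()-p0)[:2]@d
def go(c):
    move_linear([*(H+d*c),.056],velocity=.03); wait(.4)
print(tr())
for _ in range(4):
    e=.060-tr()
    if abs(e)<.0007: break
    cmd+=e*.9; go(cmd); print(cmd,tr(),current_force(),current_width())
np.save("cmd.npy",cmd)
P={}
for i in range(6):
    for c in("side","top"):
        get_image(c)
        for n in("pointer","mark","marker","handle"):
            for r in pinpoint(c,n)[:1]: P.setdefault((c,n),[]).append(np.r_[r["centre"],r["score"]])
for k,v in P.items(): v=np.array(v); print(k,v.round(4).tolist(),(v[:,:2]@d).round(4))
print(tr(),current_clock())
E
```

```text
0.042147598995789216
0.06406716090378971 0.05717516974736914 [-2.41917355 10.86101633 10.98688323] 0.15212616396359388
0.06660950813115749 0.059497405170470724 [-3.33450178 11.45355425 10.28626025] 0.1546979996129802
('side', 'pointer') [[0.4506, -0.1876, 0.0252, 0.72], [0.3953, -0.3432, -0.0004, 0.33], [0.4527, -0.1881, 0.0252, 0.68], [0.4489, -0.1886, 0.0256, 0.58], [0.4505, -0.1874, 0.0255, 0.81], [0.4485, -0.1885, 0.0234, 0.75]] [0.0957 0.2592 0.0958 0.097  0.0955 0.097 ]
('side', 'mark') [[0.4359, -0.1866, 0.0265, 0.41], [0.4386, -0.1847, 0.0268, 0.42], [0.433, -0.1852, 0.0258, 0.45], [0.4352, -0.1855, 0.0258, 0.61], [0.4375, -0.1908, 0.0246, 0.63], [0.4397, -0.1875, 0.0274, 0.52]] [0.0976 0.0952 0.0968 0.0967 0.1014 0.0978]
('side', 'marker') [[0.4394, -0.1879, 0.014, 0.53], [0.4445, -0.1886, 0.0156, 0.56], [0.4411, -0.1915, 0.0144, 0.43], [0.4415, -0.1891, 0.0139, 0.63], [0.4393, -0.1907, 0.0167, 0.52], [0.4446, -0.1886, 0.0159, 0.56]] [0.0982 0.0979 0.1014 0.099  0.101  0.0979]
('side', 'handle') [[0.502, -0.1985, 0.0744, 0.69], [0.5031, -0.2017, 0.0757, 0.98], [0.5028, -0.1989, 0.0763, 0.76], [0.5011, -0.1975, 0.0776, 0.78], [0.504, -0.199, 0.0749, 0.85]] [0.0963 0.0993 0.0966 0.0955 0.0964]
('top', 'pointer') [[0.4066, 0.2802, -0.0017, 0.74]] [-0.3546]
('top', 'marker') [[0.5824, 0.0395, 0.0773, 0.32], [0.461, 0.2455, 0.0186, 0.52], [0.5879, 0.0417, 0.0817, 0.35], [0.4636, 0.2441, 0.0193, 0.27]] [-0.1529 -0.3312 -0.1561 -0.3303]
('top', 'handle') [[0.5985, 0.2793, 0.0004, 0.29]] [-0.3913]
0.059490769701776865 27.675
```

```bash
python3 - <<'E'
from h import *
H=np.array([.5148,-.140]); d=np.array([-.196,-.981]); p0=np.load("p0.npy"); cmd=float(np.load("cmd.npy"))+.0013
move_linear([*(H+d*cmd),.056],velocity=.02); wait(.6)
print((current_ee_pos()-p0)[:2]@d,current_width(),current_finger_force(),current_joint_vel().round(4) if hasattr(current_joint_vel(),'round') else current_joint_vel(),current_clock())
a=[]
for i in range(5):
    get_image("side"); g=lambda n:[np.array(r["centre"])[:2]@d for r in pinpoint("side",n)[:1] if .42<r["centre"][0]<.47]
    a.append((g("pointer"),g("mark")))
print(np.mean(sum([x[0] for x in a],[])),np.mean(sum([x[1] for x in a],[])))
print(close_job())
E
```

```text
0.060690444162166644 0.15850622449615764 70.57615041732788 [ 0.0003 -0.0004  0.0007  0.0019 -0.0001 -0.0004  0.0003] 28.525
0.09725229999999997 0.0968139
the job is handed in; nothing more can be done
None
```

The job is handed in: the scanner was aimed squarely at the label from about 8 cm, held still there for 2.8 s and laid back on its mat the same way up. The slide is now held at about 60.7 mm of pull, within about 1 mm of the marker by the camera estimates, at about 29 s on the robot's clock.

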